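# Roll the bearing roller up the feed chute of the inspection bench

### The arm

A 6-joint arm with a two-finger parallel gripper is mounted at the origin on the work surface. World frame = base frame: x ahead of the robot, y to its left, z up, the work surface at z = 0. Lengths are in m, angles in rad, forces in N, time in s.
With the tool pointing down it reaches from about 0.375 to 0.9 m from the base axis. Payload 3.1 kg.
Tool frame: the origin (TCP) lies where the fingers leave the gripper's body, on its centre line; the fingertips stand 73 mm ahead of it and the grasp point (between the pads) lies 54 mm ahead of it; z points along the fingers, y is the line along which they close (so a half turn about z gives the same grasp; the last joint's range is limited). The gripper opens to 85 mm and grips with 20 to 120 N. Pads are 22 mm wide; open, the fingers measure 114 mm over their backs; the gripper's body (76 mm by 85 mm) begins 54 mm behind the grasp point. The pads swing forward as they close: fully open they stand 13 mm farther back than shut.
Start: joints at [-1.345, 0.527, 1.433, -0, 1.181, -0.178], TCP at [0.246, -0.574, 0.304] pointing down, gripper open.
Joint ranges: [-3.08, 3.08], [-0.75, 2.2], [0.22, 2.44], [-1.43, 4.57], [0, 2.65], [-2.85, 2.85]. Speed limits (rad/s): [2.79, 2.79, 3.14, 3.14, 3.14, 3.14].

### API

Orientations are given as a unit quaternion [x, y, z, w].
In Python, from station import manip gives the robot as it stands.
- The arm moves only by the tool step_arm, never from a script. Its argument "moves" is one flat list of numbers, 5 for each row, row after row: the opening, from 0 (shut) to 1 (fully open), then the shift along the world's x, y, z scaled (see below), then the turn about the world's z scaled (see below). In form: [fingers, x, y, z, yaw, fingers, x, y, z, yaw, ...]. A call has 1 to 12 rows; each row is the pose to reach, as a shift and turn from the pose commanded when the call began, turning the shorter way round; what a row does not reach only later rows make up. The controller multiplies each number of a shift by 200 mm and each number of a turn by pi rad. A row lasts 1/8 s, in which the tool goes at most 62.5 mm and 10.7 degrees, less where a joint would pass 70% of its speed; a pose out of reach is approached as far as the arm can. A call with a number of a shift or a turn outside -1 to 1 is refused whole. A call with a gripper value outside its range is refused whole. The fingers move at their own pace and stop on an object; "grip_force" is the grip in N (left out, the last holds). Time passes only in rows, so rows that repeat a pose let the fingers close. It gives the time, the measured TCP pose, the force, the opening and the grip force at its end, in the units of the state.
- manip.sense(): the state, without advancing time (a new reading comes with each control period).
- manip.snapshot(name): name is "scene" or "top" or "wrist"; returns a dict with "color" (480x640x3 uint8, blue, green, red), "z_map" (480x640 float32, m along the optical axis (not along the pixel's ray), 0 where there is no reading), "fovy" (degrees; the focal length in pixels is half the picture's height over the tangent of half this angle, whatever the lens; pixels are square), "cx", "cy" (the principal point, pixels), "k1" (the pictures are not rectified: a ray, as slopes to the right and down, at radius r is drawn at 1 + k1 r^2 times it, then the intrinsics apply), "R" (3x3) and "t" (3): a world point X has camera coordinates R X + t; the wrist camera has in their place "mount" (4x4, takes a point from camera to tool coordinates, whose origin is the TCP and whose axes are the flange's). Camera axes: x right, y down, z forward; pixel columns grow to the right and rows downward; lengths in m; the calibration is good to about 2 mm. A picture is of the moment at which its call begins: read the wrist's pose just before it.
- manip.sign_off(): hands the job in; it is judged then, once.
The state is a dict: "t": time; "q": joint angles; "qd": joint speeds; "tau": joint torques, N m; "tcp_pos": TCP position; "tool_rot": TCP orientation; "force": force on the tool from outside, world axes, zero at the start; "ft_torque": the same for the moment, N m; "finger_gap": opening from 0.0 (shut) to 1.0 (fully open); "gripper_force": force on a finger pad.
Only numpy, scipy, OpenCV 4.12 (cv2) and the standard library are available. Lean on these libraries where they do the work, as an engineer would, in place of code of your own. Each camera call takes 0.05 s, during which the arm holds its last target. There are 200 camera calls.

### The job

The plain bearing roller lies at the low end of its channel on the inspection chute. Push it with the fingertips up the channel, over the crest, until it rests in the dip against the steel stop at the high end and cannot roll back, then take the hand away. Just roll it steadily, without flicking it or lifting it out of the channel; leave the grooved pulley in the other channel and the things around the chute where they are.

Things in the scene. Friction and masses are not known exactly. Their poses are not given: they have to be found in the camera images.
- chute: Fixed feed chute: two parallel aluminium U-channels on a black base plate 300 x 160 x 12 mm. Origin: centre of the plate's underside, on the table; x level, from low to high end; y across, z up. Channel middle lines at y = +31 and -31 mm; each is 37 mm wide inside, side walls 4 mm thick, 12 mm high above the floor. A part let go below the crest can roll back.
- channel_low (a point): Low end of the channel floors, on the chute's middle line: x = -125, z = 30 mm in the chute's frame (point axes = chute axes). Behind it (to -x) each channel has a lip 4 mm thick and 8 mm high across it, on which the part rests. From here the floor rises straight at 8 degrees to the crest.
- channel_crest (a point): Crest of the channel floors, on the chute's middle line: x = 63, z = 56 mm in the chute's frame. Beyond it the floor falls at 11 degrees into a dip that ends at a steel stop plate at x = 123 mm, 34 mm high above the floor. Past the crest a part rolls down to the stop.
- roller_center (a point): Centre of the bearing roller to be moved: smooth steel cylinder 52 mm in diameter, 34 mm wide, about 0.36 kg, plain across its width, dark sealed end faces; slick, rolls freely. Its axle line (point y) lies across the channel. Starts at rest on the lip of either channel, centre at x = -110, z = 58 mm in the chute's frame. It stands 40 mm above the channel walls. Site x, z turn with it.
- pulley_center (a point): Centre of the grooved pulley, to be left alone: also steel, 52 mm in diameter and 34 mm wide, but like a spool, with an 18 mm wide groove 11 mm deep round its middle. It lies on the lip of the other channel, side by side with the roller, 62 mm from it between centres.
- seat_left (a point): Where the roller's centre lies when it rests in the dip against the stop of the channel at y = +31 mm: x = 102, z = 75 mm in the chute's frame.
- seat_right (a point): The same for the channel at y = -31 mm.
- dome: Bystander: black dome light standing on the table, 124 mm in diameter, 66 mm high, loose. Origin at the centre of its underside.
- sleeve: Bystander: steel sleeve standing upright, 48 mm in diameter, 45 mm high, loose. Origin at the centre of its underside.
- stator: Bystander: slotted motor core standing on the table, 60 mm in diameter, 36 mm high, loose. Origin at the centre of its underside.
- roller: The roller itself: its body frame is the same as point roller_center.

How it is judged:
On the way:
1. the roller is pushed up the slope along the channel, past half-way (x of roller_center in the frame of chute between -0.0296 and 0.0532 m and z of roller_center in the frame of chute below 0.0864 m).
At the end, for the whole second after the job is handed in: The roller rests in the dip of its channel against the stop (centre within 6 mm along and across the channel and 4 mm in height of the seated place), at rest (under 0.02 m/s and 0.4 rad/s) and untouched; the pulley is within 15 mm and the bystanders within 20 mm of where they were (x of roller_center in the frame of chute between 0.0965 and 0.1085 m and z of roller_center in the frame of chute between 0.0713 and 0.0793 m and (y of roller_center in the frame of chute between 0.025 and 0.037 m or y of roller_center in the frame of chute between -0.037 and -0.025 m) and linear speed of roller below 0.02 m/s and angular speed of roller below 0.4 rad/s and distance of pulley_center from where it was at the start of the episode below 0.015 m and distance of each of dome, sleeve, stator from where it was at the start of the episode below 0.02 m).
It fails at once if the roller is lifted off the channel floor by more than about 6 mm (z of roller_center in the frame of chute above 0.0884 m or (x of roller_center in the frame of chute below -0.094 m and z of roller_center in the frame of chute above 0.0666 m) or (x of roller_center in the frame of chute below -0.0791 m and z of roller_center in the frame of chute above 0.0687 m) or (x of roller_center in the frame of chute below -0.0643 m and z of roller_center in the frame of chute above 0.0708 m) or (x of roller_center in the frame of chute below -0.0494 m and z of roller_center in the frame of chute above 0.0729 m) or (x of roller_center in the frame of chute below -0.0345 m and z of roller_center in the frame of chute above 0.075 m) or (x of roller_center in the frame of chute below -0.0197 m and z of roller_center in the frame of chute above 0.0771 m) or (x of roller_center in the frame of chute below -0.0048 m and z of roller_center in the frame of chute above 0.0791 m) or (x of roller_center in the frame of chute below 0.01 m and z of roller_center in the frame of chute above 0.0812 m) or (x of roller_center in the frame of chute below 0.0249 m and z of roller_center in the frame of chute above 0.0833 m) or (x of roller_center in the frame of chute below 0.0397 m and z of roller_center in the frame of chute above 0.0854 m)).
It fails at once if the roller is flicked, thrown or let run away (faster than 0.5 m/s) (linear speed of roller above 0.5 m/s).
It fails at once if the pulley is pushed more than 15 mm (distance of pulley_center from where it was at the start of the episode above 0.015 m).
It fails at once if a bystander is shifted more than 20 mm (distance of any of dome, sleeve, stator from where it was at the start of the episode above 0.02 m).
It also fails if it takes over 35 s, if anything falls off the work surface, if the arm or the gripper's body presses on something with over 40 N, if the wrist force passes 120 N, or if a joint passes its speed limit or range.

## Working session

There is one attempt and no reset: what is moved stays moved. The work goes in short steps, Python scripts to look and compute and a tool call to move; the robot and the scene stay as the last step left them, time stands still between calls to the robot, and variables do not carry over. Pictures are saved under pics/ and viewed, at most 10 in all, crops included, and the job is handed in when it is done.

Besides the shell and the picture viewer there is one more tool, called after "Request:" as name(argument=value, ...) on one line, values as JSON. step_arm: Moves the arm, as the interface text tells. Its arguments: {"type":"object","properties":{"moves":{"type":"array","items":{"type":"number"}},"grip_force":{"type":"number"}},"required":["moves"]}

```bash
mkdir -p pics; cat > h.py <<'E'
import numpy as np, cv2
from station import manip
def K(s):
    f=240/np.tan(np.radians(s["fovy"])/2); return f
def world(s,uv,depth=None,z=None):
    """pixels -> world, by depth along axis or plane z"""
    f=K(s); uv=np.atleast_2d(uv).astype(float)
    cam=np.array([[f,0,s["cx"]],[0,f,s["cy"]],[0,0,1]])
    n=cv2.undistortPoints(uv[:,None],cam,np.array([s["k1"],0,0,0]))[:,0]
    d=np.c_[n,np.ones(len(n))]
    R,t=np.array(s["R"]),np.array(s["t"])
    c=-R.T@t; w=d@R
    k=(z-c[2])/w[:,2] if depth is None else np.asarray(depth)
    return c+w*k[:,None]
E
python3 - <<'E'
from h import *
for n in("top","scene"):
    s=manip.snapshot(n); cv2.imwrite(f"pics/{n}.png",s["color"]); np.save(f"{n}.npy",s,allow_pickle=True)
    print(n,s["fovy"],s["k1"],-np.array(s["R"]).T@s["t"])
st=manip.sense();print(st["t"],st["tcp_pos"],st["tool_rot"],st["finger_gap"])
E
```

```text
top 46.83169573297161 -0.03683493713225171 [0.55595549 0.0166509  1.0598548 ]
scene 49.00448696982495 -0.10345139036283786 [1.16879648 0.20560633 0.55440135]
0.1 [ 0.24605008 -0.57397683  0.30301671] [ 9.79587344e-01  2.01016528e-01 -4.14733653e-05 -9.94936212e-04] 1.0005879017594745
```

View pics/top.png

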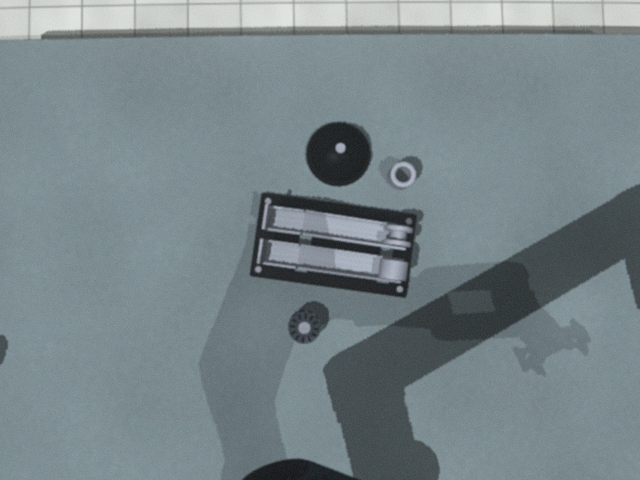

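View pics/scene.png

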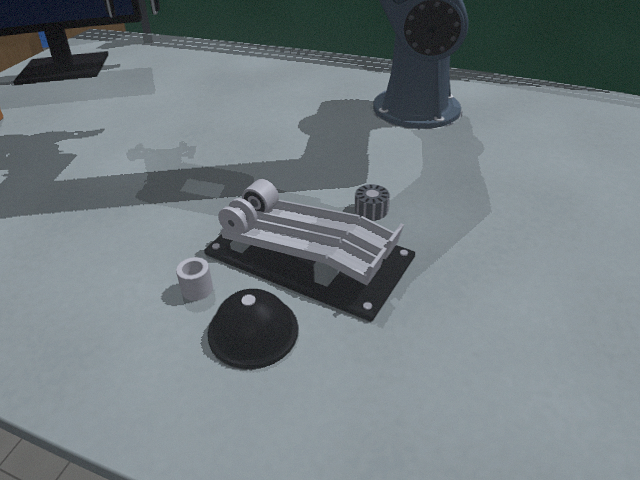

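The top view shows the chute with its low end at right. The plain roller is at about (395,269), in the channel nearer the robot. The grooved pulley is at (399,232). The dome is at (339,153), the sleeve at (403,174) and the stator at (304,327). The scene view confirms that the grooved part is in the far channel.

```bash
python3 - <<'E'
from h import *
s=np.load("top.npy",allow_pickle=True).item()
g=s["color"].max(2); m=(g<50).astype(np.uint8); m[:185]=0;m[305:]=0;m[:,:240]=0;m[:,425:]=0
hull=cv2.convexHull(cv2.findNonZero(cv2.morphologyEx(m,cv2.MORPH_OPEN,np.ones((3,3)))))[:,0]
W=world(s,hull,z=0.012)[:,:2]
r=cv2.minAreaRect((W*1000).astype(np.float32)); print(r)
b=cv2.boxPoints(r)/1000
# long axis, towards +y (low end at -y)
e=[b[1]-b[0],b[2]-b[1]]; a=max(e,key=np.linalg.norm); a/=np.linalg.norm(a); a*=np.sign(a[1])
c=np.array(r[0])/1000; n=np.array([-a[1],a[0]])
print("chute",c,"axis",a,"yaw",np.degrees(np.arctan2(a[1],a[0])))
F=lambda x,y:c+a*x+n*y
for k,p in dict(roller=(-.11,.031),crest=(.063,.031),seat=(.102,.031)).items(): print(k,F(*p))
# depth check: roller by points with height>0.07
v,u=np.mgrid[220:310,360:425]; uv=np.c_[u.ravel(),v.ravel()]; d=s["z_map"][uv[:,1],uv[:,0]]
P=world(s,uv[d>0],depth=d[d>0]); L=np.c_[(P[:,:2]-c)@a,(P[:,:2]-c)@n,P[:,2]]
for lo,hi in((0,.06),(-.06,0)):
    q=L[(L[:,2]>.07)&(L[:,1]>lo)&(L[:,1]<hi)]; print(len(q),q.min(0),q.max(0),q.mean(0))
from scipy.spatial.transform import Rotation as Ro
R=Ro.from_quat(manip.sense()["tool_rot"]).as_matrix(); print("tool x,y yaw",np.degrees(np.arctan2(R[1,:2],R[0,:2])))
E
```

```text
((585.739990234375, -46.637237548828125), (295.6962890625, 157.46324157714844), 81.05799865722656)
chute [ 0.58573999 -0.04663724] axis [0.15543462 0.9878462 ] yaw 81.058
roller [ 0.53801895 -0.15048185]
crest [0.56490914 0.02041555]
seat [0.57097109 0.05894155]
477 [-0.13196242  0.01481321  0.07000188] [-0.08584692  0.04928435  0.08707415] [-0.10798602  0.03199358  0.08000282]
327 [-0.13304567 -0.04728312  0.07005393] [-0.08677356 -0.01279874  0.08758223] [-0.10877793 -0.02988558  0.07760163]
tool x,y yaw [ 23.19281197 -66.80715213]
```

Request:
step_arm(moves=[0,0.25,0.25,-0.1,0.055,0,0.5,0.5,-0.2,0.11,0,0.75,0.75,-0.3,0.165,0,0.9,0.9,-0.35,0.22,0,1,1,-0.4,0.275,0,1,1,-0.4,0.322,0,1,1,-0.4,0.322])

```text
t: 0.98
tcp_pos: [0.4465, -0.3737, 0.2234]
tool_rot: [0.76, 0.65, -0.0, -0.001]
force: [0.3, -1.0, -0.1]
finger_gap: 0.002
gripper_force: 0.0
```

Request:
step_arm(moves=[0,0.2,0.3,-0.05,0,0,0.35,0.55,-0.1,0,0,0.41,0.75,-0.11,0,0,0.41,0.81,-0.11,0,0,0.41,0.81,-0.11,0])

```text
t: 1.6
tcp_pos: [0.5279, -0.2126, 0.2021]
tool_rot: [0.76, 0.65, -0.0, 0.0]
force: [1.0, -0.1, -0.3]
finger_gap: 0.006
gripper_force: 0.0
```

```bash
cat >> h.py <<'E'
from scipy.spatial.transform import Rotation as Ro
c=np.array([.58574,-.04664]);a=np.array([.15543,.98785]);n=np.array([-a[1],a[0]])
def report():
    s=manip.sense();p=np.array(s["tcp_pos"]);R=Ro.from_quat(s["tool_rot"]).as_matrix();tip=p+R[:,2]*.073
    print("t",s["t"],"tcp",p.round(4),"tip chute",((tip[:2]-c)@a).round(4),((tip[:2]-c)@n).round(4),tip[2].round(4),"F",np.round(s["force"],1),"yawx",np.degrees(np.arctan2(R[1,0],R[0,0])).round(1),"gap",s["finger_gap"]); return p,R
E
python3 - <<'E'
from h import *
p,R=report(); s=manip.snapshot("wrist"); cv2.imwrite("pics/w1.png",s["color"])
E
```

```text
t 1.6 tcp [ 0.5279 -0.2126  0.2021] tip chute -0.1729 0.0313 0.1291 F [ 1.  -0.1 -0.3] yawx 81.1 gap 0.006313776116879924
```

View pics/w1.png

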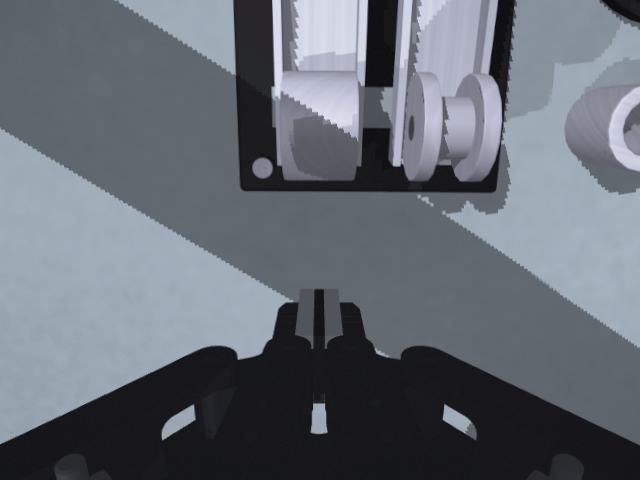

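The closed fingertips (column 320, row 295) line up with the roller, which spans columns 280–360 and is centred at about 320. The pulley, at columns 405–500, is clear. Next I go down behind the roller and make the first contact slowly.

Request:
step_arm(moves=[0,0,0,-0.15,0,0,0,0,-0.3,0,0,0,0,-0.395,0,0,0,0,-0.395,0])

```text
t: 2.15
tcp_pos: [0.5272, -0.2142, 0.1217]
tool_rot: [0.761, 0.649, -0.0, -0.001]
force: [-0.6, -0.1, 0.0]
finger_gap: -0.001
gripper_force: 0.0
```

Request:
step_arm(moves=[0,0.007,0.045,0,0,0,0.014,0.09,0,0,0,0.02,0.125,0,0,0,0.024,0.15,0.003,0,0,0.028,0.175,0.006,0,0,0.032,0.2,0.01,0,0,0.036,0.225,0.014,0,0,0.036,0.225,0.014,0])

```text
t: 3.15
tcp_pos: [0.5352, -0.1668, 0.1256]
tool_rot: [0.759, 0.651, -0.0, -0.0]
force: [-1.3, -0.6, -0.4]
finger_gap: 0.0
gripper_force: 0.2
```

```bash
python3 - <<'E'
from h import *
report(); s=manip.snapshot("wrist"); cv2.imwrite("pics/w2.png",s["color"])
E
```

```text
t 3.15 tcp [ 0.5352 -0.1668  0.1256] tip chute -0.1265 0.0313 0.0526 F [-1.3 -0.6 -0.4] yawx 81.2 gap 0.00016349572954163296
```

View pics/w2.png

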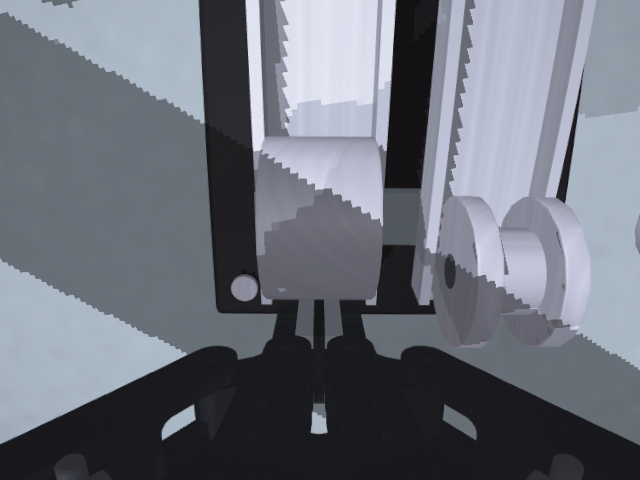

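The roller is now about 20 mm ahead of the pulley, square in its channel and touching the fingertips (row 300). I keep pushing steadily up the 8° slope.

Request:
step_arm(moves=[0,0.003,0.02,0.003,0,0,0.009,0.06,0.0085,0,0,0.0155,0.1,0.014,0,0,0.022,0.14,0.02,0,0,0.028,0.18,0.0255,0,0,0.0345,0.22,0.031,0,0,0.041,0.26,0.037,0,0,0.047,0.3,0.0425,0,0,0.053,0.34,0.048,0,0,0.06,0.38,0.054,0,0,0.065,0.41,0.058,0,0,0.068,0.43,0.061,0])

```text
t: 4.7
tcp_pos: [0.549, -0.081, 0.138]
tool_rot: [0.759, 0.651, -0.0, -0.0]
force: [0.4, -2.0, 1.0]
finger_gap: 0.001
gripper_force: 0.7
```

```bash
python3 - <<'E'
from h import *
report(); s=manip.snapshot("wrist"); cv2.imwrite("pics/w3.png",s["color"])
s=manip.snapshot("top")
v,u=np.mgrid[200:300,250:425]; uv=np.c_[u.ravel(),v.ravel()]; d=s["z_map"][uv[:,1],uv[:,0]]
P=world(s,uv[d>0],depth=d[d>0]); L=np.c_[(P[:,:2]-c)@a,(P[:,:2]-c)@n,P[:,2]]
q=L[(L[:,2]>.08)&(L[:,2]<.125)&(L[:,1]>0)&(L[:,1]<.06)&(abs(L[:,0])<.115)]; print(len(q),q.min(0),q.max(0))
E
```

```text
t 4.7 tcp [ 0.549 -0.081  0.138] tip chute -0.0397 0.031 0.065 F [ 0.4 -2.   1. ] yawx 81.2 gap 0.0008640120761237158
142 [0.00608459 0.01496483 0.08046608] [0.02224152 0.04873392 0.09886129]
```

View pics/w3.png

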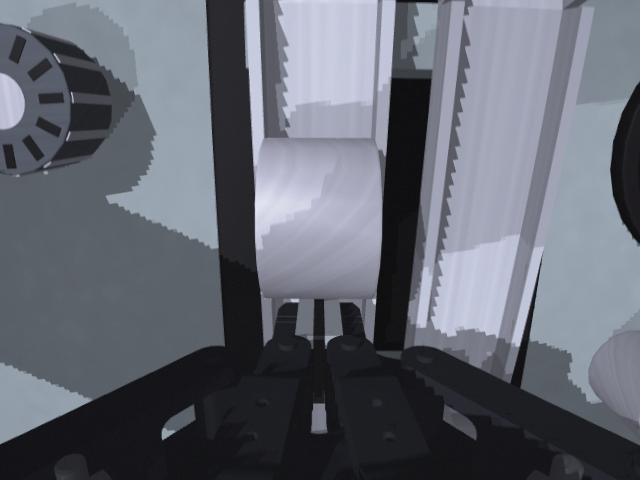

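The roller is still square in the channel, at about x = -3 mm in the chute frame, and in contact with the fingertips. I carry on to the crest and slow down there.

Request:
step_arm(moves=[0,0.003,0.02,0.003,0,0,0.009,0.06,0.0085,0,0,0.0155,0.1,0.014,0,0,0.022,0.14,0.02,0,0,0.028,0.18,0.0255,0,0,0.0345,0.22,0.031,0,0,0.04,0.255,0.036,0,0,0.0445,0.283,0.04,0,0,0.0475,0.303,0.043,0,0,0.05,0.318,0.045,0,0,0.052,0.333,0.0455,0,0,0.0545,0.348,0.0455,0])

```text
t: 6.3
tcp_pos: [0.5598, -0.0116, 0.1469]
tool_rot: [0.76, 0.65, 0.0, -0.0]
force: [0.0, 0.9, -0.6]
finger_gap: -0.0
gripper_force: 0.0
```

```bash
python3 - <<'E'
from h import *
report(); s=manip.snapshot("wrist"); cv2.imwrite("pics/w4.png",s["color"])
E
```

```text
t 6.3 tcp [ 0.5598 -0.0116  0.1469] tip chute 0.0306 0.0312 0.0739 F [ 0.   0.9 -0.6] yawx 81.1 gap -0.00028382506744378995
```

View pics/w4.png

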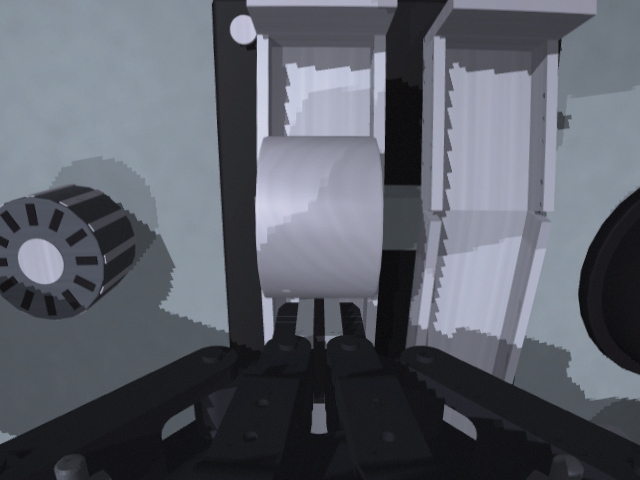

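The roller sits right at the crest, with the channel bend showing at about row 212 in the neighbouring channel. I nudge it slowly past and then wait.

Request:
step_arm(moves=[0,0.0025,0.015,0,0,0,0.005,0.03,0,0,0,0.007,0.045,0,0,0,0.009,0.06,0,0,0,0.009,0.06,0,0,0,0.009,0.06,0,0,0,0.009,0.06,0,0,0,0.009,0.06,0,0])

```text
t: 7.35
tcp_pos: [0.5617, 0.0, 0.147]
tool_rot: [0.76, 0.65, 0.0, 0.0]
force: [0.9, 0.1, 0.2]
finger_gap: -0.001
gripper_force: 0.0
```

```bash
python3 - <<'E'
from h import *
report(); s=manip.snapshot("wrist"); cv2.imwrite("pics/w5.png",s["color"])
E
```

```text
t 7.35 tcp [0.5617 0.     0.147 ] tip chute 0.0424 0.031 0.074 F [0.9 0.1 0.2] yawx 81.1 gap -0.0009066173073714371
```

View pics/w5.png

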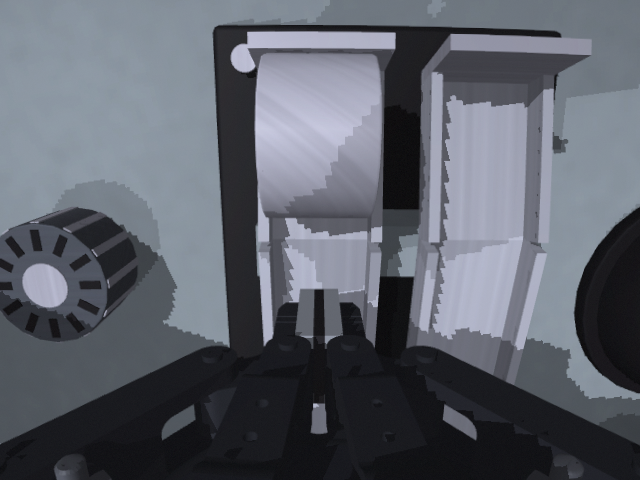

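The roller has rolled off the fingertips (row 290) into the dip and lies against the stop plate (row 45). I now raise the hand, backing off a little.

Request:
step_arm(moves=[0,-0.01,-0.06,0.05,0,0,-0.02,-0.12,0.2,0,0,-0.04,-0.24,0.4,0,0,-0.06,-0.4,0.6,0,0,-0.08,-0.6,0.7,0,0,-0.08,-0.8,0.7,0,0,-0.08,-0.9,0.7,0,0,-0.08,-0.9,0.7,0,0,-0.08,-0.9,0.7,0,0,-0.08,-0.9,0.7,0])

```text
t: 8.65
tcp_pos: [0.5455, -0.1784, 0.2867]
tool_rot: [0.759, 0.651, -0.0, -0.001]
force: [-0.2, 1.0, -0.4]
finger_gap: -0.004
gripper_force: 0.0
```

```bash
python3 - <<'E'
from h import *
report()
def f():
    s=manip.snapshot("top")
    v,u=np.mgrid[180:310,240:425]; uv=np.c_[u.ravel(),v.ravel()]; d=s["z_map"][uv[:,1],uv[:,0]]
    P=world(s,uv[d>0],depth=d[d>0]); L=np.c_[(P[:,:2]-c)@a,(P[:,:2]-c)@n,P[:,2]]
    q=L[(L[:,2]>.092)&(L[:,2]<.115)&(L[:,1]>.01)&(L[:,1]<.055)&(L[:,0]>.04)&(L[:,0]<.119)]
    print("roller",len(q),q.mean(0).round(4),q.max(0).round(4)); return s
f(); s=f(); cv2.imwrite("pics/top2.png",s["color"])
E
```

```text
t 8.65 tcp [ 0.5455 -0.1784  0.2867] tip chute -0.1363 0.0194 0.2137 F [-0.2  1.  -0.4] yawx 81.2 gap -0.004392339401993059
roller 394 [0.1014 0.0321 0.0982] [0.119  0.0491 0.1046]
roller 387 [0.1017 0.0321 0.0984] [0.1189 0.0491 0.1055]
```

View pics/top2.png

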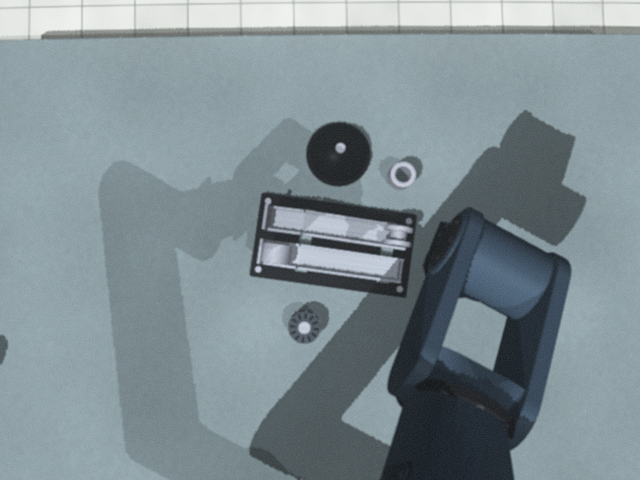

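The roller is seated against the stop at (278,253), with its centre at about x = 102, y = 32 mm in the chute frame. The pulley (399,233), dome, sleeve and stator are where they were. The hand is clear.

```bash
python3 -c "
from station import manip
print(manip.sign_off())"
```

```text
the job is handed in; nothing more can be done
None
```

The roller was pushed up the channel and over the crest and rests in the dip against the stop; the hand is clear, the pulley and bystanders look unmoved in the last top view, and the job is handed in (no verdict was returned).

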